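# Set the route for the waiting freight train

### The job

Set the route on the model railway by pressing, lightly and with a fingertip, the caps of three control boxes in this order: first the large round disc, then the small square, then the narrow bar; push each one down about half its travel, where it stays by itself, without ramming it against its stop. Leave the box with the cross-shaped cap unpressed, do not pick up or shift any of the boxes, leave the rolling stock and the paint jar alone, and finish clear of everything.

Things in the scene. Friction and masses are not known exactly. Their poses are not given: they have to be found in the camera images.
- disc_pod: Loose black plastic control box, 68 x 68 mm, 34 mm high, about 0.45 kg, standing on the work surface, with one white push-in cap in the middle of its top: a large round disc, 50 mm across (to be pressed). Origin: centre of its underside; z up.
- disc_top (a point): Centre of the flat top face of the disc cap (large round disc, 50 mm across); 56 mm above the work surface when the cap is out, 40 mm when fully in. It moves with the cap. z up.
- disc_cap (a joint): How far the disc cap is pushed down, in m: 0 out, 0.016 fully in against a hard stop; it counts as in from 0.005, so a push of about 0.008 to 0.010 is plenty and stays clear of the stop. It moves straight down against 3.6 N at first, rising evenly to 5.2 N at half travel and 6.9 N at the stop, and stays where it is left (it cannot be pulled out again by lifting the finger).
- square_pod: Loose black plastic control box, 68 x 68 mm, 34 mm high, about 0.45 kg, standing on the work surface, with one white push-in cap in the middle of its top: a small square, 30 x 30 mm (to be pressed). Origin: centre of its underside; z up.
- square_top (a point): Centre of the flat top face of the square cap (small square, 30 x 30 mm); 56 mm above the work surface when the cap is out, 40 mm when fully in. It moves with the cap. z up.
- square_cap (a joint): How far the square cap is pushed down, in m: 0 out, 0.016 fully in against a hard stop; it counts as in from 0.005, so a push of about 0.008 to 0.010 is plenty and stays clear of the stop. It moves straight down against 3.6 N at first, rising evenly to 5.2 N at half travel and 6.9 N at the stop, and stays where it is left (it cannot be pulled out again by lifting the finger).
- bar_pod: Loose black plastic control box, 68 x 68 mm, 34 mm high, about 0.45 kg, standing on the work surface, with one white push-in cap in the middle of its top: a narrow straight bar, 56 mm long (along its own x) and 16 mm wide (to be pressed). Origin: centre of its underside; z up.
- bar_top (a point): Centre of the flat top face of the bar cap (narrow straight bar, 56 mm long (along its own x) and 16 mm wide); 56 mm above the work surface when the cap is out, 40 mm when fully in. It moves with the cap. z up.
- bar_cap (a joint): How far the bar cap is pushed down, in m: 0 out, 0.016 fully in against a hard stop; it counts as in from 0.005, so a push of about 0.008 to 0.010 is plenty and stays clear of the stop. It moves straight down against 3.6 N at first, rising evenly to 5.2 N at half travel and 6.9 N at the stop, and stays where it is left (it cannot be pulled out again by lifting the finger).
- cross_pod: Loose black plastic control box, 68 x 68 mm, 34 mm high, about 0.45 kg, standing on the work surface, with one white push-in cap in the middle of its top: a plus-shaped cross, 50 mm across, arms 15 mm wide (NOT to be pressed). Origin: centre of its underside; z up.
- cross_top (a point): Centre of the flat top face of the cross cap (plus-shaped cross, 50 mm across, arms 15 mm wide); 56 mm above the work surface when the cap is out, 40 mm when fully in. It moves with the cap. z up.
- cross_cap (a joint): How far the cross cap is pushed down, in m: 0 out, 0.016 fully in against a hard stop; it counts as in from 0.005, so a push of about 0.008 to 0.010 is plenty and stays clear of the stop. It moves straight down against 3.6 N at first, rising evenly to 5.2 N at half travel and 6.9 N at the stop, and stays where it is left (it cannot be pulled out again by lifting the finger).
- boxcar: Bystander: model goods wagon, dark brown with a silver roof, 152 x 37 mm, 60 mm high, standing loose on the rails of the nearer track, 0.13 kg. Origin: centre of its underside, long axis y. Leave alone.
- loco: Bystander: model locomotive, red with a yellow stripe, 160 x 36 mm, 66 mm high, standing loose on the rails of the nearer track, 0.25 kg. Origin: centre of its underside, long axis y. Leave alone.
- jar: Bystander: small paint jar, 36 mm across, 50 mm high, on the work surface left of the boxes. Origin: centre of its underside. Leave alone.
- track: Fixed straight track, 960 mm long along its y, ballast bed 85 mm wide, rail tops 22 mm above the work surface; it runs beyond the boxes. Origin: centre of its underside.
Not all that is in view belongs to the job. Leave any yellow look-alike of the bar_pod alone. What is shaped like the disc_pod but brown is not meant.

How it is judged (in metres and radians):
On the way, in this order (a step that is already met when the one before it is completed fails the run):
1. the disc is pushed in, the others still out (value of joint disc_cap above 0.005 m and value of joint each of square_cap, bar_cap below 0.003 m), for 0.1 s.
2. then the square is pushed in, the bar still out (value of joint each of disc_cap, square_cap above 0.005 m and value of joint bar_cap below 0.003 m), for 0.1 s.
3. then the bar is pushed in (value of joint each of disc_cap, square_cap, bar_cap above 0.005 m), for 0.1 s.
At the end, for the whole second after the job is handed in: Disc, square and bar caps at least 5 mm in (of 16 mm), cross cap less than 3 mm in, all four boxes and the bystanders upright, at rest and within 20 mm of where they started (all of step 3 and value of joint cross_cap below 0.003 m and distance of each of disc_pod, square_pod, bar_pod, cross_pod, boxcar, loco, jar from where it was at the start of the episode below 0.02 m and linear speed of each of disc_pod, square_pod, bar_pod, cross_pod, boxcar, loco, jar below 0.02 m/s and angle between each of disc_pod, square_pod, bar_pod, cross_pod, boxcar, loco, jar's own z axis and vertical below 0.15 rad); the robot touches nothing.
It fails at once if a cap was pressed (over 3 mm) out of order: the square before the disc was in, or the bar before the square was in ((value of joint square_cap above 0.003 m and value of joint disc_cap below 0.005 m) or (value of joint bar_cap above 0.003 m and value of joint square_cap below 0.005 m)).
It fails at once if the cross cap was pressed (over 3 mm) (value of joint cross_cap above 0.003 m).
It fails at once if a box was pressed harder than 24 N, not lightly (contact force between any of the fingers, the arm and disc_pod above 24 N or contact force between any of the fingers, the arm and square_pod above 24 N or contact force between any of the fingers, the arm and bar_pod above 24 N or contact force between any of the fingers, the arm and cross_pod above 24 N).
It fails at once if a box was lifted (over 8 mm), tipped (over 0.15 rad) or shifted (over 20 mm) (height (world z) of any of disc_pod, square_pod, bar_pod, cross_pod above 0.008 m or angle between any of disc_pod, square_pod, bar_pod, cross_pod's own z axis and vertical above 0.15 rad or distance of any of disc_pod, square_pod, bar_pod, cross_pod from where it was at the start of the episode above 0.02 m).
It fails at once if the wagon, locomotive or jar was disturbed (over 20 mm, or tipped over 0.15 rad) (distance of any of boxcar, loco, jar from where it was at the start of the episode above 0.02 m or angle between any of boxcar, loco, jar's own z axis and vertical above 0.15 rad).
It also fails if it takes over 51 s, if anything falls off the work surface, if the arm or the gripper's body presses on something with over 40 N, if the wrist force passes 120 N, or if a joint passes its speed limit or range.

### The arm

A 6-joint arm with a two-finger parallel gripper is mounted at the origin on the work surface. World frame = base frame: x ahead of the robot, y to its left, z up, the work surface at z = 0. Lengths are in mm, angles in rad, forces in N, time in s.
With the tool pointing down it reaches from about 325 to 1000 mm from the base axis. Payload 5.1 kg.
Tool frame: the origin (TCP) lies midway between the tips of the shut fingers; the grasp point (between the pads) lies bot.pinch_z behind it (bot.pinch_z is the distance from the TCP to the grasp point, in mm); z points along the fingers, y is the line along which they close (so a half turn about z gives the same grasp; the last joint's range is limited). The gripper opens to 85 mm and grips with 20 to 120 N. Pads are 22 mm wide; open, the fingers measure 114 mm over their backs; the gripper's body (76 mm by 85 mm) begins 54 mm behind the grasp point. The pads swing forward as they close: fully open they stand 13 mm farther back than shut.
Start: joints at [1.227, 0.124, 1.65, -0, 1.367, -0.083], TCP at [167.627, 628.002, 231.322] pointing down, gripper open.
Joint ranges: [-2.61, 2.61], [-1.02, 2.33], [0.03, 2.71], [-1.35, 4.49], [0.32, 2.68], [-2.91, 2.91]. Speed limits (rad/s): [2.57, 2.57, 3.14, 3.14, 3.14, 3.14].

### API

Orientations are given as a rotation vector (axis times angle).
In Python, from bench import sense, optics, bot gives the robot as it stands.
- The arm moves only by the shell command python3 -m jog 'ROWS' [FORCE]. ROWS is text: rows parted by semicolons, each of 5 numbers parted by spaces: the opening, from -1 (shut) to 1 (fully open), then the shift along the tool's x, y, z scaled (see below), then the turn about the tool's z scaled (see below). In form: hand x y z roll; .... A call has 1 to 20 rows; each row is the pose to reach, as a shift and turn from the pose commanded when the call began, along the tool's axes at that moment; what a row does not reach only later rows make up. The controller multiplies each number of a shift by 12 cm and each number of a turn by 30 degrees. A row lasts 1/10 s, in which the tool goes at most 50 mm and 8.59 degrees, less where a joint would pass 70% of its speed; a pose out of reach is approached as far as the arm can. A call with a number of a shift or a turn outside -1 to 1 is refused whole. A call with a gripper value outside its range is refused whole. The fingers move at their own pace and stop on an object; FORCE is the grip in N (left out, the last holds). Time passes only in rows, so rows that repeat a pose let the fingers close. It gives the time, the measured TCP pose, the force, the opening and the grip force at its end, in the units of the state.
- sense(): the state, without advancing time (a new reading comes with each control period).
- optics.snapshot(name): name is "scene" or "top" or "wrist"; returns a dict with "img" (480x640x3 uint8, red, green, blue), "range_z" (480x640 float32, mm along the optical axis (not along the pixel's ray), 0 where there is no reading), "intrinsics" (3x3 intrinsics, pixels), "k1" (the pictures are not rectified: a ray, as slopes to the right and down, at radius r is drawn at 1 + k1 r^2 times it, then the intrinsics apply), "R" (3x3) and "t" (3): a world point X has camera coordinates R X + t. Camera axes: x right, y down, z forward; pixel columns grow to the right and rows downward; lengths in mm; the calibration is good to about 2 mm. A picture is of the moment at which its call begins.
- bot.finish_job(): hands the job in; it is judged then, once.
The state is a dict: "t": time; "joint_positions": joint angles; "qvel": joint speeds; "tau": joint torques, N m; "ee_pos": TCP position; "ee_rot": TCP orientation; "ft_force": force on the tool from outside, world axes, zero at the start; "ft_torque": the same for the moment, N m; "opening": finger opening in mm; "grasp_force": force on a finger pad.
Only numpy, scipy, OpenCV 4.12 (cv2) and the standard library are available. Lean on these libraries where they do the work, as an engineer would, in place of code of your own. Each camera call takes 0.05 s, during which the arm holds its last target. There are 200 camera calls.

## Working session

There is one attempt and no reset: what is moved stays moved. The work goes in short steps, Python scripts to look and compute and a shell command to move; the robot and the scene stay as the last step left them, time stands still between calls to the robot, and variables do not carry over. Pictures are saved under pics/ and viewed, at most 10 in all, crops included, and the job is handed in when it is done.

```bash
mkdir -p pics
cat > h.py <<'E'
import numpy as np, cv2
from bench import sense, optics, bot
def snap(n,f):
    s=optics.snapshot(n); cv2.imwrite('pics/'+f,s['img'][:,:,::-1]); np.savez('/tmp/'+f+'.npz',**{k:np.array(v) for k,v in s.items()}); return s
def world(s,u,v):
    """world points of pixels u,v via depth"""
    K=s['intrinsics'];u=np.atleast_1d(u);v=np.atleast_1d(v)
    k=float(s['k1'])
    p=cv2.undistortPoints(np.stack([u,v],-1).astype(float)[:,None],np.array(K,float),np.array([k,0,0,0.]))[:,0]
    z=s['range_z'][v.astype(int),u.astype(int)].astype(float)
    c=np.column_stack([p*z[:,None],z])
    return (c-s['t'])@s['R'], z
E
python3 - <<'E'
from h import *
s=snap('top','top1.png'); snap('scene','scene1.png')
print(s['t'],s['R'],s['k1'],s['intrinsics']);st=sense();print(st['t'],st['ee_pos'],st['ee_rot'],st['opening'],st['ft_force'],bot.pinch_z)
E
```

```text
[ 33.86273211 522.32343926 940.62138602] [[-0.07270643 -0.9973524  -0.00140112]
 [-0.97656153  0.071476   -0.20302405]
 [ 0.20258667 -0.01339287 -0.97917275]] 0.013700659746676629 [[437.4144163    0.         319.87019958]
 [  0.         437.4144163  237.10194625]
 [  0.           0.           1.        ]]
0.1 [167.42131639 627.49551729 230.15307644] [-4.08470113e-01 -3.11448399e+00  2.95035488e-03] 85.09497583492924 [ 0.68631871 -0.59318312 -0.09624961] 18.700000000000003
```

View pics/top1.png

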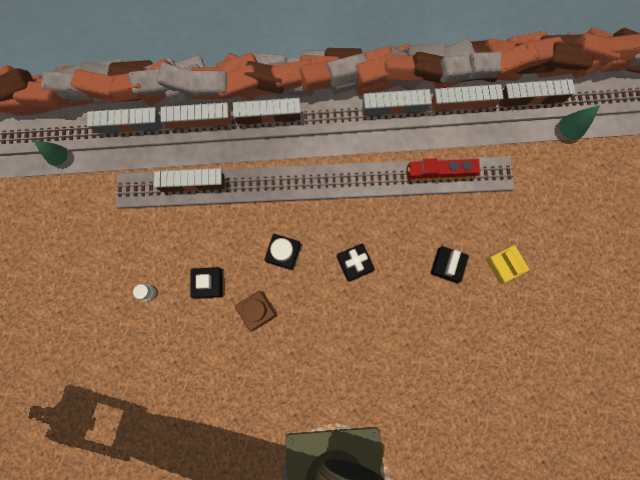

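View pics/scene1.png

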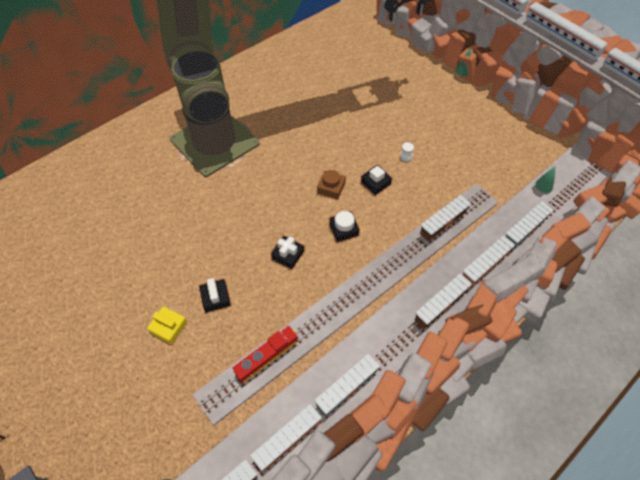

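The top view shows the disc at about (281,249), square (203,282), cross (356,261) and bar (454,263). The look-alikes are brown at (255,310) and yellow at (510,264), and the jar is at (144,292). Next I measure the cap centres.

Run:
```python
from h import *
s={k:v for k,v in np.load('/tmp/top1.png.npz').items()}
st=sense()
from scipy.spatial.transform import Rotation as Ro
R=Ro.from_rotvec(st['ee_rot']).as_matrix();print(R.round(3))
for n,(u,v) in dict(disc=(281,249),square=(203,282),bar=(454,263),cross=(356,261),jar=(140,292)).items():
    g=s['img'].min(2); V,U=np.mgrid[v-22:v+23,u-22:u+23]
    m=g[V,U]>140; uu,vv=U[m],V[m]
    P,z=world(s,uu,vv); ok=(z>0)&(abs(P[:,2]-56)<6)&(np.hypot(uu-u,vv-v)<22)
    Q=P[ok]; r=cv2.minAreaRect(Q[:,:2].astype(np.float32))
    c=Q.mean(0); print(n,ok.sum(),c.round(1),[np.round(x,1) for x in r], 'dtool',((c-st['ee_pos'])@R/120).round(3), 'r',np.hypot(*c[:2]))
```

```text
[[-0.966  0.258 -0.001]
 [ 0.258  0.966 -0.002]
 [ 0.    -0.002 -1.   ]]
disc 353 [502.1  85.5  55.4] [array([502.1,  85.3]), array([45.6, 46.4]), np.float64(86.9)] dtool [-3.86  -3.642  1.463] r 509.3354665993131
square 168 [442.8 264.   55.5] [array([442.9, 264.4]), array([27.9, 27.1]), np.float64(86.1)] dtool [-2.998 -2.332  1.46 ] r 515.4739754363297
bar 166 [ 444.4 -299.    55.2] [array([ 444.3, -299.3]), array([14.7, 54.6]), np.float64(65.7)] dtool [-4.221 -6.861  1.47 ] r 535.6045404940337
cross 233 [465.1 -81.1  55. ] [array([466. , -80.7]), array([40.8, 41.5]), np.float64(65.0)] dtool [-3.92  -5.062  1.468] r 472.13333678251746
jar 60 [430.5 403.9  51.4] [array([431.4, 402.5]), array([27.7, 30.8]), np.float64(13.0)] dtool [-2.599 -1.232  1.491] r 590.3348832142495
```

```bash
python3 -m jog '-1 -.4 -.38 0 -.25; -1 -.8 -.76 0 -.5; -1 -.97 -.91 0 -.5; -1 -.97 -.91 0 -.5; -1 -.97 -.91 0 -.5; -1 -.97 -.91 0 -.5' 20 | tail -5
python3 -m jog '-1 -.25 -.4 .1 0; -1 -.5 -.75 .1 0; -1 -.7 -1 .1 0; -1 -.7 -1 .1 0; -1 -.7 -1 .1 0' | tail -5
python3 -m jog '-1 -.25 -.4 .1 0; -1 -.5 -.75 .1 0; -1 -.7 -1 .1 0; -1 -.7 -1 .1 0; -1 -.7 -1 .1 0' | tail -5
python3 -c "
from h import *
from scipy.spatial.transform import Rotation as Ro
s=sense();print(s['t'],s['ee_pos'],Ro.from_rotvec(s['ee_rot']).as_matrix().round(3),s['ft_force'])"
```

```text
ee_pos: [251.7, 492.9, 231.2]
ee_rot: [0.001, -3.141, -0.001]
ft_force: [0.5, -0.4, -0.1]
opening: 0.1
grasp_force: 0.0
ee_pos: [336.2, 373.1, 219.3]
ee_rot: [0.001, -3.141, -0.001]
ft_force: [-0.7, 0.7, 0.2]
opening: -0.0
grasp_force: 0.0
ee_pos: [420.2, 253.7, 207.3]
ee_rot: [0.002, -3.141, -0.001]
ft_force: [-0.3, 0.4, 0.4]
opening: 0.1
grasp_force: 0.0
1.7 [420.18882972 253.70656121 207.30441392] [[-1.    -0.001 -0.001]
 [-0.001  1.     0.001]
 [ 0.001  0.001 -1.   ]] [-0.30411844  0.36869661  0.39084896]
```

```bash
python3 -m jog '-1 -.17 -.35 .1 0; -1 -.34 -.7 .2 0; -1 -.34 -.7 .2 0' | tail -5
python3 -m jog '-1 -.17 -.35 .2 0; -1 -.34 -.7 .4 0; -1 -.34 -.7 .6 0; -1 -.34 -.7 .6 0; -1 -.34 -.7 .6 0' | tail -5
python3 -c "
from h import *
snap('wrist','w1.png')"
```

```text
ee_pos: [461.0, 167.5, 181.5]
ee_rot: [-0.0, -3.139, 0.002]
ft_force: [-0.5, -0.2, -1.1]
opening: -0.2
grasp_force: 0.0
ee_pos: [501.4, 86.8, 111.3]
ee_rot: [0.006, -3.14, -0.001]
ft_force: [0.0, 0.5, -0.1]
opening: -0.0
grasp_force: 0.0
```

View pics/w1.png

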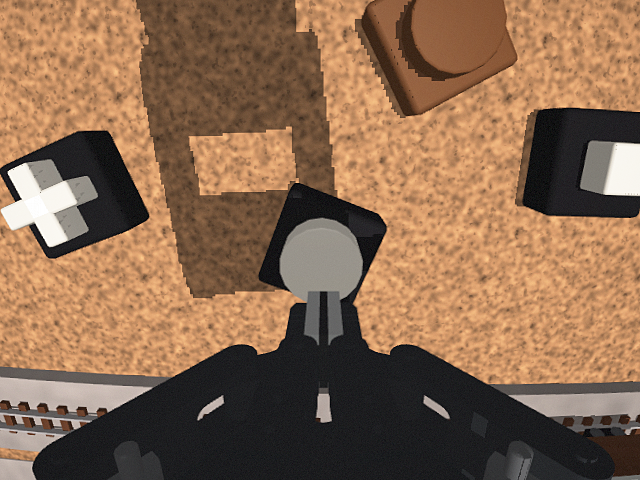

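The wrist view shows the disc cap, about (321,260), under and just ahead of the shut fingertips at (322,292). I'll check its centre against depth.

```bash
cat > m.py <<'E'
import sys
from h import *
f,u,v,r=sys.argv[1],*map(int,sys.argv[2:5])
s={k:v for k,v in np.load('/tmp/'+f+'.npz').items()}
V,U=np.mgrid[max(v-r,0):min(v+r,480),max(u-r,0):min(u+r,640)]
P,z=world(s,U.ravel(),V.ravel()); ok=(z>0)&(abs(P[:,2]-55)<4)
c=s['img'][V.ravel(),U.ravel()].min(1); ok&=c>100
Q=P[ok]; rr=cv2.minAreaRect(Q[:,:2].astype(np.float32)); e=sense()['ee_pos']
print(ok.sum(),Q.mean(0).round(1),np.median(Q[:,2]).round(1),[np.round(x,1) for x in rr],cv2.minEnclosingCircle(Q[:,:2].astype(np.float32)),'tcp',e.round(1))
E
python3 m.py w1.png 321 255 50
```

```text
4743 [501.3  85.5  56.3] 56.4 [array([503.1,  85.4]), array([46.7, 49.2]), np.float64(4.4)] ((504.30859375, 85.66686248779297), 24.827716827392578) tcp [502.2  86.8 112.4]
```

```bash
python3 -m jog '-1 0 0 .2 0; -1 0 0 .36 0; -1 0 0 .42 0; -1 0 0 .42 0; -1 0 0 .42 0' | tail -5
python3 -m jog '-1 0 0 .015 0; -1 0 0 .03 0; -1 0 0 .04 0; -1 0 0 .05 0; -1 0 0 .06 0; -1 0 0 .07 0; -1 0 0 .07 0' | tail -5
```

```text
ee_pos: [502.9, 85.5, 62.5]
ee_rot: [-0.003, 3.139, 0.0]
ft_force: [1.0, 0.2, -0.2]
opening: 0.3
grasp_force: 0.0
ee_pos: [502.2, 84.7, 52.7]
ee_rot: [-0.002, 3.141, -0.0]
ft_force: [-1.1, 0.0, 2.7]
opening: 0.1
grasp_force: 1.6
```

```bash
python3 -m jog '-1 0 0 .01 0; -1 0 0 .02 0; -1 0 0 .03 0; -1 0 0 .04 0; -1 0 0 .045 0; -1 0 0 .045 0' | tail -5
```

```text
ee_pos: [502.2, 84.7, 47.1]
ee_rot: [-0.001, 3.141, -0.0]
ft_force: [-0.1, 0.0, 3.6]
opening: 0.1
grasp_force: 2.0
```

```bash
python3 -m jog '-1 0 0 -.2 0; -1 0 0 -.5 0; -1 0 0 -.5 0; -1 0 0 -.5 0' | tail -5
python3 -c "
from h import *
snap('wrist','w2.png');print(sense()['t'])"
sed -i 's/-55)<4/-50)<8/' m.py; python3 m.py w2.png 321 255 50
```

```text
ee_pos: [502.1, 84.8, 107.3]
ee_rot: [-0.002, 3.141, 0.0]
ft_force: [-0.4, 0.4, -0.6]
opening: 0.1
grasp_force: 0.0
4.8
4674 [501.8  85.6  47.5] 47.5 [array([502.8,  85.4]), array([48.8, 46.4]), np.float64(88.9)] ((504.0403137207031, 85.51144409179688), 24.78900146484375) tcp [501.2  84.7 106.1]
```

The disc is about 9 mm in and has not shifted. Next, the square.

```bash
python3 -m jog '-1 .12 .37 0 0; -1 .25 .75 0 0; -1 .25 .75 0 0; -1 .25 .75 0 0' | tail -5
python3 -m jog '-1 .12 .37 0 0; -1 .24 .74 0 0; -1 .24 .74 0 0; -1 .24 .74 0 0; -1 .24 .74 0 0' | tail -5
python3 -c "
from h import *
snap('wrist','w3.png')"
python3 m.py w3.png 321 255 50
```

```text
ee_pos: [470.2, 175.2, 105.1]
ee_rot: [0.005, -3.138, 0.002]
ft_force: [0.5, -1.3, -0.8]
opening: -0.2
grasp_force: 0.0
ee_pos: [443.2, 262.2, 106.4]
ee_rot: [-0.001, -3.141, 0.002]
ft_force: [-0.0, 0.6, -0.5]
opening: 0.0
grasp_force: 0.0
2750 [442.3 264.6  55.4] 56.2 [array([444.4, 264.7]), array([29.8, 30.3]), np.float64(89.5)] ((444.4909973144531, 264.7850341796875), 20.162744522094727) tcp [443.3 262.  106.5]
```

View pics/w3.png

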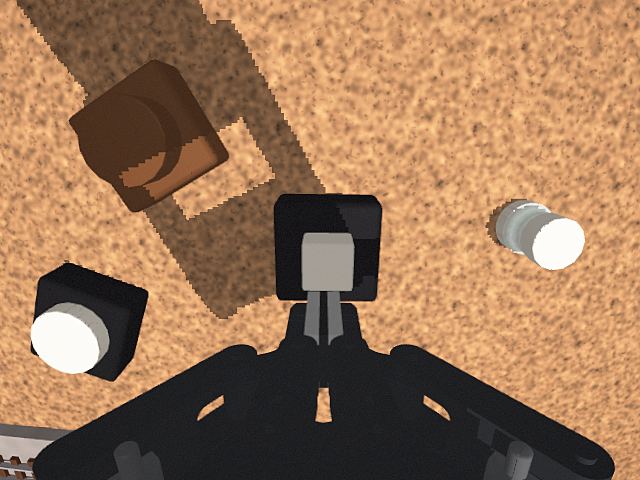

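The square cap, about (327,262) in the picture, is just under the fingertip and 2.5 mm further left in y. I'll correct that and press.

```bash
python3 -m jog '-1 -.01 .02 .2 0; -1 -.01 .02 .35 0; -1 -.01 .02 .38 0; -1 -.01 .02 .38 0; -1 -.01 .02 .38 0' | tail -5
python3 -m jog '-1 0 0 .015 0; -1 0 0 .03 0; -1 0 0 .04 0; -1 0 0 .05 0; -1 0 0 .06 0; -1 0 0 .07 0; -1 0 0 .08 0; -1 0 0 .09 0; -1 0 0 .1 0; -1 0 0 .11 0; -1 0 0 .115 0; -1 0 0 .115 0' | tail -5
```

```text
ee_pos: [445.0, 265.6, 62.4]
ee_rot: [0.0, 3.14, 0.001]
ft_force: [-1.0, 0.9, 0.8]
opening: 0.1
grasp_force: 0.0
ee_pos: [444.3, 266.0, 47.7]
ee_rot: [-0.002, 3.141, 0.0]
ft_force: [-1.8, 0.0, 4.3]
opening: -0.3
grasp_force: 2.0
```

```bash
python3 -m jog '-1 0 0 -.2 0; -1 0 0 -.5 0; -1 0 0 -.5 0; -1 0 0 -.5 0' | tail -5
python3 -c "
from h import *
snap('wrist','w4.png');print(sense()['t'])"
python3 m.py w4.png 321 255 50
```

```text
ee_pos: [444.6, 266.0, 108.1]
ee_rot: [-0.002, 3.14, 0.001]
ft_force: [0.1, -0.5, -1.0]
opening: -0.2
grasp_force: 0.0
7.9
2304 [443.2 264.7  47.9] 48.0 [array([444.2, 264.7]), array([29.7, 29.6]), np.float64(0.5)] ((444.6427917480469, 264.65155029296875), 20.190471649169922) tcp [443.7 265.6 106.8]
```

The square is 8 mm in. Next, the bar, 565 mm away in −y.

```bash
python3 -m jog '-1 0 -.35 0 0; -1 0 -.7 0 0; -1 0 -.95 0 0; -1 0 -.95 0 0' | tail -5 | head -1
python3 -m jog '-1 0 -.35 0 0; -1 0 -.7 0 0; -1 0 -.95 0 0; -1 0 -.95 0 0' | tail -5 | head -1
python3 -m jog '-1 0 -.35 0 0; -1 0 -.7 0 0; -1 0 -.95 0 0; -1 0 -.95 0 0' | tail -5| head -1
python3 -m jog '-1 0 -.35 0 0; -1 0 -.7 0 0; -1 0 -.95 0 0; -1 0 -.95 0 0' | tail -5| head -1
python3 -m jog '-1 0 -.35 0 0; -1 0 -.65 0 0; -1 0 -.9 0 0; -1 0 -.9 0 0; -1 0 -.9 0 0; -1 0 -.9 0 0' | tail -5
python3 -c "
from h import *
snap('wrist','w5.png')"
python3 m.py w5.png 321 255 60
```

```text
ee_pos: [442.8, 149.1, 105.4]
ee_pos: [443.6, 36.0, 106.3]
ee_pos: [444.4, -77.5, 106.8]
ee_pos: [445.0, -191.3, 107.1]
ee_pos: [444.8, -296.0, 106.9]
ee_rot: [0.004, -3.141, -0.002]
ft_force: [0.7, 0.6, 1.3]
opening: 0.2
grasp_force: 0.0
2464 [ 441.6 -298.3   55.4] 56.2 [array([ 446.2, -299.1]), array([15.9, 55.7]), np.float64(66.4)] ((446.26446533203125, -299.2851867675781), 28.46677589416504) tcp [ 444.9 -296.2  107.1]
```

View pics/w5.png

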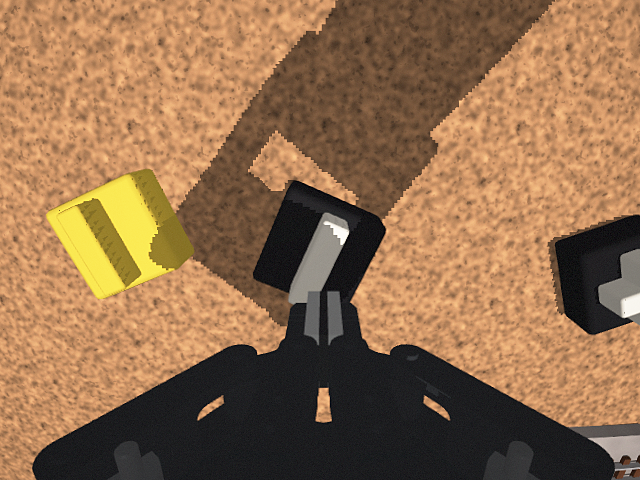

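The black box's white bar, centred around (320,258), is under the fingertip. Its centre is at about (446,−299), so the correction is about 3 mm in y.

```bash
python3 -m jog '-1 -.01 -.025 .2 0; -1 -.01 -.025 .35 0; -1 -.01 -.025 .38 0; -1 -.01 -.025 .38 0; -1 -.01 -.025 .38 0' | tail -5
python3 -m jog '-1 0 0 .015 0; -1 0 0 .03 0; -1 0 0 .04 0; -1 0 0 .05 0; -1 0 0 .06 0; -1 0 0 .07 0; -1 0 0 .08 0; -1 0 0 .09 0; -1 0 0 .1 0; -1 0 0 .11 0; -1 0 0 .12 0; -1 0 0 .12 0' | tail -5
python3 -m jog '-1 0 0 -.2 0; -1 0 0 -.5 0; -1 0 0 -.5 0; -1 0 0 -.5 0' | tail -5
python3 -c "
from h import *
snap('wrist','w6.png');print(sense()['t'])"
python3 m.py w6.png 321 255 60
```

```text
ee_pos: [446.6, -301.0, 63.1]
ee_rot: [-0.003, 3.14, -0.001]
ft_force: [0.3, 0.1, -0.3]
opening: 0.4
grasp_force: 0.0
ee_pos: [446.0, -301.2, 47.6]
ee_rot: [-0.002, 3.141, -0.0]
ft_force: [-1.5, -0.3, 3.6]
opening: 0.1
grasp_force: 1.7
ee_pos: [446.4, -301.4, 108.1]
ee_rot: [-0.001, 3.14, -0.002]
ft_force: [-0.3, 0.3, -0.4]
opening: -0.4
grasp_force: 0.0
12.3
2197 [ 443.2 -298.5   47.7] 47.9 [array([ 446.2, -299. ]), array([16. , 55.5]), np.float64(66.2)] ((446.3358459472656, -298.8389892578125), 28.2359676361084) tcp [ 445.6 -300.8  106.9]
```

All three caps are 8 to 9 mm in and the boxes haven't moved. I'll lift a bit more and hand in.

```bash
python3 -m jog '-1 0 0 -.3 0; -1 0 0 -.6 0; -1 0 0 -.6 0; -1 0 0 -.6 0' | tail -5
python3 -c "
from h import *
print(bot.finish_job())"
```

```text
ee_pos: [445.8, -301.0, 178.9]
ee_rot: [0.002, -3.141, -0.001]
ft_force: [0.2, -0.1, -1.8]
opening: -0.1
grasp_force: 0.0
the job is handed in; nothing more can be done
None
```

I pressed disc, square and bar in that order, each about 8–9 mm in by depth camera with 2.7–4.3 N at the wrist in the readings taken while pressing; I touched nothing else and handed in with the arm clear (no verdict was returned).

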